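# Fill the spring-loaded Petri dish magazine

### The arm

A 6-joint arm with a two-finger parallel gripper is mounted at the origin on a cart in front of the work surface, level with it; the furniture and walls round the work are solid. World frame = base frame: x ahead of the robot, y to its left, z up, the work surface at z = 0. Lengths are in m, angles in rad, forces in N, time in s.
With the tool pointing down it reaches from about 0.325 to 0.875 m from the base axis. Payload 4.4 kg.
Tool frame: the origin (TCP) lies at the very end of the fingers, on their centre line; the grasp point (between the pads) lies 19 mm behind it; z points along the fingers, y is the line along which they close (so a half turn about z gives the same grasp; the last joint's range is limited). The gripper opens to 85 mm and grips with 20 to 120 N. Pads are 22 mm wide; open, the fingers measure 114 mm over their backs; the gripper's body (76 mm by 85 mm) begins 54 mm behind the grasp point. The pads swing forward as they close: fully open they stand 13 mm farther back than shut.
Start: joints at [1.123, 0.207, 1.542, -0, 1.393, -0.15], TCP at [0.168, 0.55, 0.231] pointing down, gripper open.
Joint ranges: [-2.73, 2.73], [-0.86, 2.22], [0.23, 2.46], [-1.11, 4.25], [0.08, 2.63], [-2.82, 2.82]. Speed limits (rad/s): [2.79, 2.79, 3.14, 3.14, 3.14, 3.14].

### API

Orientations are given as a unit quaternion [w, x, y, z].
In Python, from rig import manip, jaws, kinematics, camera, camera_info gives the robot as it stands. Calls block until the motion is done:
- manip.move_to(position, orientation): joint-space move of the TCP to a pose.
- manip.servo_line(position, velocity=0.15, frame=None): straight line of the TCP; frame=None keeps the orientation; velocity is the mean speed in m/s.
- manip.move_j(angles): joint-space move.
- jaws.move_gripper(opening, squeeze=None): finger opening in m; squeeze is the grip in N (None keeps the last); returns when the fingers have stopped.
- manip.hold(seconds).
- kinematics.solve_ik(position, orientation): joint angles nearest the present ones, or None.
- manip.observe(): the state.
- camera(name): name is "scene" or "top" or "wrist"; returns (picture, depth): 400x640x3 uint8, red, green, blue; 400x640 float32, m along the optical axis (not along the pixel's ray), 0 where there is no reading.
- camera_info(name): a dict with "mtx" (3x3 intrinsics, pixels), "pose" (4x4, takes a point from camera to world coordinates). Camera axes: x right, y down, z forward; pixel columns grow to the right and rows downward; lengths in m; the calibration is good to about 2 mm. The wrist camera is an equidistant fisheye: a pixel r from the principal point sees the ray r / f radians off the axis. A picture is of the moment at which its call begins: read the wrist's pose just before it. camera_info takes no time and is no camera call; for the wrist camera it gives the pose at the moment of the call.
A pose or a line that the arm cannot do raises manip.PlanningError and nothing moves.
- manip.finish_job(): hands the job in; it is judged then, once.
The state is a dict: "t": time; "joint_pos": joint angles; "dq": joint speeds; "joint_efforts": joint torques, N m; "ee_pos": TCP position; "tcp_rot": TCP orientation; "wrist_force": force on the tool from outside, world axes, zero at the start; "ft_torque": the same for the moment, N m; "width": finger opening in m; "gripper_force": force on a finger pad.
Only numpy, scipy, OpenCV 4.12 (cv2) and the standard library are available. Lean on these libraries where they do the work, as an engineer would, in place of code of your own. Each camera call takes 0.05 s, during which the arm holds its last target. There are 200 camera calls.

### The job

Fill the spring-loaded dish magazine: load the two Petri dishes that lie on the worktop (one in front of the magazine, one in the bay left of the gel tank), one at a time and in either order, by setting each level on the sprung lips between the four posts and pressing it down until both lips snap shut over it, so that all three dishes end up held under the lips. The dishes are brittle and the magazine has hardly any room to spare once it is full, so press gently, go by feel and stop as soon as it goes solid; leave the other things on the bench where they are.

Things in the scene. Friction and masses are not known exactly. Their poses are not given: they have to be found in the camera images.
- dish_a: One of two identical loose closed Petri dishes (clear, cream agar inside) lying flat on the worktop, this one in front of the magazine: a round disc, 61 mm across, 15 mm high, 13 to 26 g. Brittle: it cracks when pressed on another dish with more than 25 N. Origin: centre of its underside, z up.
- dish_b: The other loose Petri dish, the same: 61 mm across, 15 mm high, flat on the worktop in the bay left of the gel tank, where the room is only 200 mm wide. Origin: centre of its underside, z up.
- dish_loaded: A third dish of the same kind, already in the magazine, pressed up against the underside of the lips by the spring. Origin: centre of its underside.
- magazine: Open aluminium dish stand, 127 mm high, fixed to the bench. Base 112 (x) by 100 (y) mm; four 10 mm posts at (+-25.8, +-25.8) mm, straight to 117 mm, then conical. They guide a dish with 1 mm to spare. 41 mm gaps between posts: those at +y and -y are free for fingers above the square frame, 90 mm wide, top at 101 mm; those at +x, -x hold the lips. Origin: centre of underside, z up.
- rest (a point): Point on the magazine's axis 8 mm above mouth, axes as the magazine's. A dish set down between the posts rests on the sloping tops of the two lips with its underside about here, its upper face 23 mm above mouth.
- mouth (a point): Point on the magazine's axis level with the flat underside of the lips, 101 mm above the bench. The upper face of the top loaded dish lies here. A new dish must be pressed until its upper face is just below this point, then the lips snap over it. Pressing takes 10 to 17 N: first the lips give way, then the sprung stack is met.
- follower (a joint): The black plate under the stack, on a spring that pushes it up. Travel in m, + is down: 0 with one dish in the magazine, 0.0148 with two, 0.0296 with three. Spring force about 9, 12.5 and 16.5 N. Hard stop at 0.030: the third dish can go only about 1 mm past the point where the lips snap, then it goes solid. The snap is felt as a brief drop of the force by 3 N or more.
- lip_back (a joint): The sprung lip on the magazine's +x side, a 32 mm wide grey hook on a leaf spring, its flat underside reaching 3 mm over the dish's edge, its top a steep ramp. Angle in rad about the foot of the leaf: 0 is shut, about 0.036 when a dish is passing, at most 0.075.
- lip_front (a joint): The same lip on the -x side: 0 is shut, about 0.036 when a dish is passing.
- tip_box: Bystander: box of pipette tips, 119 x 76 x 62 mm, at the right edge beside the magazine. Origin: centre of its underside.
- bottle_100: Bystander: small clear bottle with a screw cap, 56 mm across, 104 mm high, behind and to the left of the magazine. Origin: centre of its underside.
- tweezers: Bystander: tweezers lying at the front edge before the magazine, 130 mm long along their y axis, 12 mm wide, 9 mm high. Origin: centre of their underside.
- timer: Bystander: count-down timer, 62 x 66 x 19 mm, on the left behind one of the dishes. Origin: centre of its underside.

How it is judged:
By the outcome, as a careful person would: the job done as asked, in the order asked, and still so for the second after the job is handed in, with the robot touching nothing.
It also fails if it takes over 72 s, if anything falls off the work surface, if the arm or the gripper's body presses on something with over 40 N, if the wrist force passes 120 N, or if a joint passes its speed limit or range.

## Working session

There is one attempt and no reset: what is moved stays moved. The work goes in short steps, each a Python script; the robot and the scene stay as the last script left them, time stands still between calls to the robot, and variables do not carry over. Pictures are saved under pics/ and viewed, at most 10 in all, crops included, and the job is handed in when it is done.

```bash
ls; mkdir -p pics
python3 - <<'E'
from rig import manip, jaws, kinematics, camera, camera_info
import numpy as np, cv2
for n in ("top","scene"):
    p,d=camera(n); i=camera_info(n); np.savez(f"{n}.npz",p=p,d=d,K=i["mtx"],T=i["pose"]); cv2.imwrite(f"pics/{n}.png",p[:,:,::-1]); print(n,i["mtx"].tolist(),np.round(i["pose"],3).tolist())
o=manip.observe(); print(o)
E
```

```text
pics
top [[464.0789984569583, 0.0, 317.2787791920795], [0.0, 464.0789984569583, 196.48581337940232], [0.0, 0.0, 1.0]] [[-0.022, -0.99, 0.138, 0.308], [-1.0, 0.021, -0.006, 0.018], [0.003, -0.138, -0.99, 1.622], [0.0, 0.0, 0.0, 1.0]]
scene [[426.1798994123109, 0.0, 327.2791962144427], [0.0, 426.1798994123109, 192.18599817471892], [0.0, 0.0, 1.0]] [[0.465, -0.402, 0.789, -0.564], [-0.885, -0.236, 0.401, -0.537], [0.025, -0.885, -0.465, 0.767], [0.0, 0.0, 0.0, 1.0]]
{'t': 0.1, 'joint_pos': array([ 1.12348572e+00,  2.07375643e-01,  1.54286751e+00, -3.90885220e-06,
        1.39345969e+00, -1.50505447e-01]), 'dq': array([-8.45871696e-05, -8.42862378e-04, -3.10464126e-03,  2.78259366e-04,
       -1.31884253e-03,  1.09661187e-03]), 'joint_efforts': array([ 3.46165507e-04, -3.84093153e+01, -2.92549896e+01, -1.73729800e-04,
        4.83150186e-03, -4.84735580e-06]), 'ee_pos': array([0.16787801, 0.54921769, 0.2301919 ]), 'tcp_rot': array([-3.08862606e-04,  1.47858033e-01,  9.89008033e-01, -1.00887606e-03]), 'wrist_force': array([-0.66255301, -0.32175066, -0.40920869]), 'ft_torque': array([-0.04899518,  0.01588917,  0.0434737 ]), 'gripper_force': 0.0, 'width': 0.08560893247699886}
```

View pics/top.png

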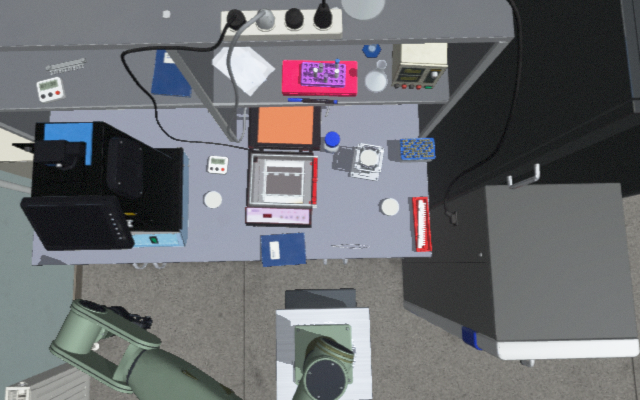

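View pics/scene.png

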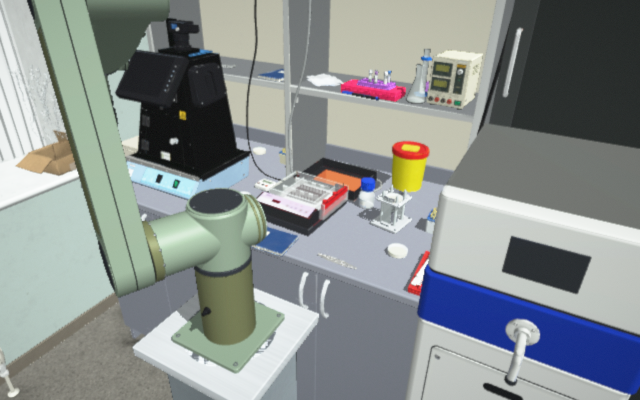

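Top view: dish_a is at about (390,206), dish_b at (213,200), the magazine at (367,160) and slightly rotated, the gel tank at (283,190), the timer at (217,164) and the tweezers at (350,246). The scene view agrees. I'll take rough positions from depth next, then look closely with the wrist camera.

```bash
cat > h.py <<'E'
from rig import manip, jaws, kinematics, camera, camera_info
import numpy as np, cv2
from scipy.spatial.transform import Rotation as R
def quat(yaw, tilt=0):  # tool down, tool y axis at world angle yaw (mod pi)
    q=(R.from_euler('z',yaw)*R.from_euler('x',np.pi)).as_quat(); return np.array([q[3],q[0],q[1],q[2]])
def cloud(z):
    p,d,K,T=z["p"],z["d"],z["K"],z["T"]; v,u=np.mgrid[:400,:640]
    c=np.stack([(u-K[0,2])/K[0,0]*d,(v-K[1,2])/K[1,1]*d,d],-1); return c@T[:3,:3].T+T[:3,3]
def wcloud(p,d,K,T):
    v,u=np.mgrid[:400,:640]; x=(u-K[0,2])/K[0,0]; y=(v-K[1,2])/K[1,1]; r=np.hypot(x,y)+1e-9
    t=np.tan(np.minimum(r,1.5)); c=np.stack([x/r*t*d,y/r*t*d,d],-1); return c@T[:3,:3].T+T[:3,3]
E
python3 - <<'E'
from h import *
z=np.load("top.npz"); P=cloud(z)
for n,u,v in [("a",390,206),("b",213,200),("mag",368,158),("timer",217,164),("bottle",332,142),("tank",283,190),("tankred",317,180),("tankleftedge",250,190),("tankfront",280,216),("microscope",183,200),("shelf front",300,103),("shelf2",420,100),("tip",418,149),("rack",420,223),("tweez",350,246),("upper",400,12),("upperfront",300,42)]: print(n,np.round(P[v,u],3))
for n,(u0,u1,v0,v1) in dict(a=(370,408,190,225),b=(195,232,185,218)).items():
    q=P[v0:v1,u0:u1].reshape(-1,3); m=(q[:,2]>.008)&(q[:,2]<.03); print(n,m.sum(),q[m].min(0),q[m].max(0),q[m].mean(0))
print(P[110:260:6,190,2].round(2)); print(P[200,150:260:4].round(3).tolist())
cv2.imwrite("pics/c.png",cv2.resize(z["p"][100:260,170:450,::-1],None,fx=2.8,fy=2.8,interpolation=cv2.INTER_CUBIC))
print(kinematics.solve_ik([.55,-.15,.35],quat(0)),kinematics.solve_ik([.55,-.15,.35],quat(np.pi/2)))
E
```

```text
a [ 0.493 -0.244  0.02 ]
b [0.527 0.37  0.024]
mag [ 0.647 -0.164  0.101]
timer [0.656 0.36  0.013]
bottle [ 0.703 -0.045  0.105]
tank [0.549 0.124 0.072]
tankred [0.576 0.008 0.103]
tankleftedge [0.547 0.231 0.099]
tankfront [0.461 0.134 0.078]
microscope [0.521 0.458 0.08 ]
shelf front [0.742 0.053 0.387]
shelf2 [ 0.744 -0.279  0.389]
tip [ 0.685 -0.343  0.056]
rack [ 0.432 -0.345  0.02 ]
tweez [ 0.358 -0.101  0.01 ]
upper [ 0.795 -0.16   0.759]
upperfront [0.737 0.04  0.757]
a 277 [ 0.42976863 -0.30776223  0.0080258 ] [ 0.55171661 -0.18094156  0.0262626 ] [ 0.4919296  -0.24263934  0.0151213 ]
b 277 [0.4710672  0.31042342 0.00801895] [0.58172347 0.43623406 0.02631245] [0.52999636 0.37277394 0.01499776]
[ 0.    0.    0.    0.    0.   -0.    0.    0.    0.    0.   -0.   -0.
  0.    0.   -0.    0.01 -0.    0.    0.    0.    0.    0.   -0.   -0.
  0.  ]
[[0.499, 0.507, 0.252], [0.502, 0.503, 0.229], [0.505, 0.499, 0.207], [0.508, 0.493, 0.188], [0.512, 0.49, 0.157], [0.514, 0.485, 0.134], [0.516, 0.476, 0.12], [0.516, 0.463, 0.122], [0.517, 0.454, 0.106], [0.526, 0.458, 0.046], [0.531, 0.455, 0.006], [0.531, 0.442, 0.002], [0.531, 0.429, -0.004], [0.531, 0.415, -0.002], [0.527, 0.395, 0.024], [0.528, 0.382, 0.016], [0.527, 0.367, 0.024], [0.527, 0.354, 0.02], [0.528, 0.343, 0.006], [0.528, 0.329, 0.003], [0.529, 0.316, -0.002], [0.529, 0.302, -0.005], [0.527, 0.287, 0.004], [0.528, 0.273, 0.001], [0.518, 0.249, 0.07], [0.514, 0.232, 0.096], [0.521, 0.226, 0.042], [0.521, 0.212, 0.042]]
[-4.18039025e-01  1.31556037e-01  1.38676994e+00 -4.44089210e-16
  1.62326668e+00  1.15275730e+00] [-0.41803902  0.13155604  1.38676994  0.          1.62326668 -0.41803902]
```

View pics/c.png

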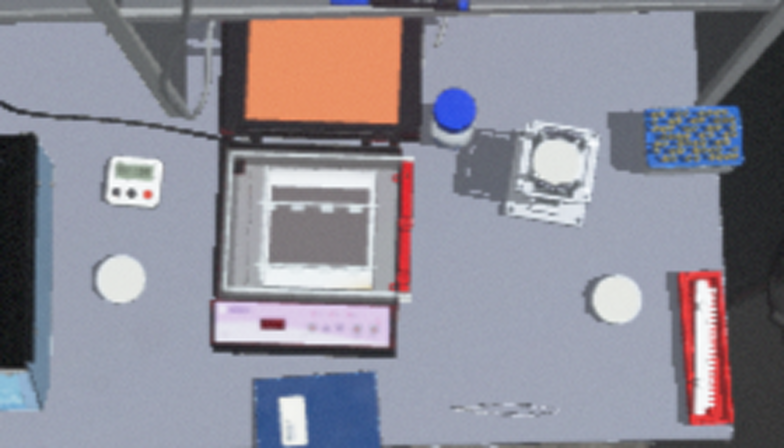

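The crop shows dish_a at crop (616,299), dish_b at (120,278) and the magazine at (556,162). The magazine's yaw is about -9°. I'll now view dish_a and the magazine from above with the wrist camera.

```bash
cat >> h.py <<'E'
def snap(name):
    i=camera_info("wrist"); o=manip.observe(); p,d=camera("wrist")
    np.savez(name+".npz",p=p,d=d,K=i["mtx"],T=i["pose"],tcp=o["ee_pos"]); cv2.imwrite(f"pics/{name}.png",p[:,:,::-1]); return p,d,i,o
YAW=np.radians(-9)
def disc(name,guess,zr=(.006,.022),rad=.06):
    z=np.load(name+".npz"); P=wcloud(z["p"],z["d"],z["K"],z["T"]); 
    m=(np.hypot(P[...,0]-guess[0],P[...,1]-guess[1])<rad)&(P[...,2]>zr[0])&(P[...,2]<zr[1])&(z["d"]>0)
    return P[m]
E
python3 - <<'E'
from h import *
manip.move_to([.13,.42,.33],quat(YAW))
manip.move_to([.52,-.20,.30],quat(YAW))
manip.hold(.3)
p,d,i,o=snap("w1"); print(i["mtx"].tolist(),i["pose"].round(3).tolist()); print(o["t"],o["ee_pos"],o["width"],o["wrist_force"])
q=disc("w1",(.492,-.243)); print(len(q),q.mean(0) if len(q) else 0, q.min(0),q.max(0))
E
```

```text
[[309.70691628693146, 0.0, 315.2611531774515], [0.0, 309.70691628693146, 200.98253260977518], [0.0, 0.0, 1.0]] [[-0.156, -0.947, -0.282, 0.592], [-0.988, 0.149, 0.044, -0.21], [0.0, 0.286, -0.958, 0.443], [0.0, 0.0, 0.0, 1.0]]
5.4917 [ 0.52012055 -0.19959329  0.30006818] 0.08561640561999528 [ 0.40731515  0.30419671 -0.52090144]
1426 [ 0.49350669 -0.24368976  0.01513064] [ 0.46200684 -0.27486814  0.00646031] [ 0.52385811 -0.21379279  0.01798622]
```

View pics/w1.png

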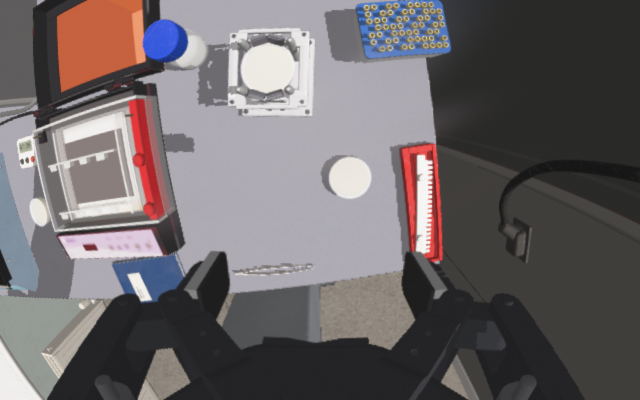

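w1: dish_a is at pixel (349,177). The magazine is at (268,67), with its posts, lips and frame visible and its +y/-y gaps left and right. I'll centre dish_a with two crossed grasps, which also calibrates the camera bias, then look at both dish and magazine from the same relative height.

Run:
```python
from h import *
c=np.array([.493,-.244]); Q1=quat(YAW+np.pi/2); Q=quat(YAW)
jaws.move_gripper(.080,20)
manip.move_to([*c,.06],Q1)
manip.servo_line([*c,-.001],.12); o=manip.observe(); print(o["t"],o["ee_pos"],o["wrist_force"],o["width"])
jaws.move_gripper(.055,20); o=manip.observe(); print(o["t"],o["width"],o["gripper_force"],o["wrist_force"])
jaws.move_gripper(.080); manip.servo_line([*c,.04],.15)
manip.move_to([*c,.041],Q); manip.servo_line([*c,-.001],.12)
jaws.move_gripper(.055,20); o=manip.observe(); print(o["t"],o["width"],o["gripper_force"],o["wrist_force"],o["ee_pos"])
jaws.move_gripper(.080); manip.servo_line([*c,.12],.2); manip.hold(.2)
snap("ca"); print(np.load("ca.npz")["tcp"])
m=np.array([.647,-.164]); manip.move_to([*m,.206],Q); manip.hold(.2); snap("cm"); o=manip.observe(); print(o["t"],o["ee_pos"])
a=cv2.imread("pics/ca.png");b=cv2.imread("pics/cm.png"); cv2.imwrite("pics/cc.png",np.hstack([a[100:400,120:520],b[100:400,120:520]]))
```

```text
7.9083 [ 0.49346774 -0.24428535 -0.00062466] [-0.11936455  0.33533666  0.52776345] 0.08023124904942953
8.225 0.059617508045008746 21.627708971500397 [-0.90935655  0.55681214  4.6233467 ]
11.2083 0.05955875047131155 21.899295151233673 [ 0.60982973 -0.65593313  5.24342944] [ 4.93977098e-01 -2.44684925e-01  2.86502039e-04]
[ 0.4918364  -0.24318881  0.11807512]
13.6 [ 0.64555784 -0.16489383  0.20493583]
```

View pics/cc.png

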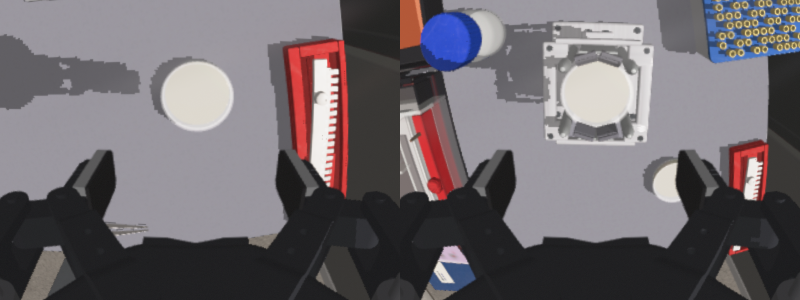

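Left half: dish at (197,96). Right half: magazine at (596,92), posts at the corners of the loaded dish, lips at top and bottom, frame outline square. Now I'll fit both from depth.

Run:
```python
from h import *
from scipy.optimize import least_squares
from scipy.cluster.vq import kmeans2
def circ(pts):
    h=cv2.convexHull((pts[:,:2]*1).astype(np.float32))[:,0]; 
    f=least_squares(lambda x:np.hypot(h[:,0]-x[0],h[:,1]-x[1])-x[2],[*h.mean(0),.03],loss='soft_l1',f_scale=.001); return f.x
q=disc("ca",(.493,-.244),(.011,.02)); print("dish",circ(q),len(q),np.median(q[:,2]))
q=disc("w1",(.493,-.244),(.011,.02)); print("dish w1",circ(q))
q=disc("w1",(.647,-.164),(.093,.106),.08); r=cv2.minAreaRect(q[:,:2].astype(np.float32)*1000);print("w1 frame",r)
for lo,hi in((.093,.106),(.09,.108)):
    q=disc("cm",(.647,-.164),(lo,hi),.08); print("frame",cv2.minAreaRect(q[:,:2].astype(np.float32)*1000),len(q))
q=disc("cm",(.647,-.164),(.112,.135),.06); print(len(q),q[:,2].max())
ini=np.array([[.647+a*.0258,-.164+b*.0258] for a in(1,-1) for b in(1,-1)])
k,l=kmeans2(q[:,:2],ini,minit='matrix'); print(k,k.mean(0),np.bincount(l))
for j in range(4): s=q[l==j]; print(s[:,:2].min(0),s[:,:2].max(0))
d=k[0]-k[1]; e=k[2]-k[3]; print(np.degrees(np.arctan2(-d[0],d[1])),np.degrees(np.arctan2(-e[0],e[1])),np.linalg.norm(d),np.linalg.norm(e))
q=disc("cm",(.647,-.164),(.0,.01),.1); print("base",cv2.minAreaRect(disc("cm",(.647,-.164),(.004,.02),.085)[:,:2].astype(np.float32)*1000))
# shelf height & overview
z=np.load("scene.npz");P=cloud(z);
```

```text
dish [ 0.49414618 -0.24407713  0.03057415] 4091 0.015228251057194414
dish w1 [ 0.49272202 -0.24416961  0.03066434]
w1 frame ((649.7392578125, -166.11334228515625), (91.54364013671875, 92.13438415527344), 78.32852935791016)
frame ((649.8770751953125, -165.89454650878906), (90.56776428222656, 92.83784484863281), 79.15119171142578) 8438
frame ((649.8770751953125, -165.89454650878906), (90.56776428222656, 92.83784484863281), 79.15119171142578) 8625
945 0.1289768754555854
[[ 0.68234872 -0.1533273 ]
 [ 0.67553785 -0.18951831]
 [ 0.62700333 -0.14172883]
 [ 0.61967647 -0.18047367]] [ 0.65114159 -0.16626203] [252 257 221 215]
[ 0.67568161 -0.17089405] [ 0.68732866 -0.14129259]
[ 0.66692397 -0.20037176] [ 0.68609082 -0.1736836 ]
[ 0.6141162  -0.15882215] [ 0.63454879 -0.13174718]
[ 0.61281829 -0.19147109] [ 0.6247717  -0.16151745]
-10.65796496114635 -10.708497737885425 0.03682630554016209 0.03943152720086543
base ((650.5615844726562, -166.43699645996094), (99.45223999023438, 110.88451385498047), 79.07121276855469)
```

Run:
```python
from h import *
yaw=np.radians(-10.8); c=np.array([.650,-.1662]); Rm=np.array([[np.cos(yaw),-np.sin(yaw)],[np.sin(yaw),np.cos(yaw)]])
q=disc("cm",c,(.114,.135),.06); l=(q[:,:2]-c)@Rm  # local coords
for sx in(1,-1):
  for sy in(1,-1):
    s=q[(np.hypot(l[:,0]-sx*.0258,l[:,1]-sy*.0258)<.0085)]; ll=(s[:,:2]-c)@Rm
    t=s[:,2]>.124
    print(sx,sy,len(s),(ll.min(0)+ll.max(0))/2*1e3,ll.min(0)*1e3,ll.max(0)*1e3,"tip",t.sum(),np.median(ll[t],0)*1e3 if t.any() else 0)
q=disc("cm",c,(.098,.104),.032); l=(q[:,:2]-c)@Rm; l=l[np.hypot(*l.T)<.026]; print("dishtop z",np.median(q[:,2]))
o=manip.observe(); print(o["t"],o["ee_pos"]); manip.hold(.3); print(manip.observe()["ee_pos"])
```

```text
1 1 135 [25.66912376 25.53859153] [21.12521283 21.07854557] [30.2130347 29.9986375] tip 42 [25.95390669 26.06805742]
1 -1 136 [ 26.27526908 -25.05159566] [ 21.71642413 -29.61222769] [ 30.83411404 -20.49096364] tip 45 [ 26.18654073 -25.42794032]
-1 1 129 [-25.02145206  25.78906463] [-29.05603827  21.35109622] [-20.98686586  30.22703304] tip 38 [-25.24292302  25.78878296]
-1 -1 131 [-25.02625987 -25.22159332] [-28.94722411 -30.10897082] [-21.10529563 -20.33421583] tip 38 [-24.97862763 -25.02744916]
dishtop z 0.10150388840807567
13.6 [ 0.64555784 -0.16489383  0.20493583]
[ 0.64686937 -0.16423329  0.20604469]
```

```bash
cat >> h.py <<'E'
MAG=np.array([.6504,-.1663]); MY=np.radians(-10.8); QM=quat(MY); G=.0025
def st(tag=""):
    o=manip.observe(); print(tag,round(o["t"],2),(o["ee_pos"]*1e3).round(1),"F",o["wrist_force"].round(2),"w",round(o["width"]*1e3,1),round(float(o["gripper_force"]),1)); return o
def pick(c):
    manip.servo_line([*c,G],.12); manip.hold(.3); st("down")
    jaws.move_gripper(.055,20); st("grip"); manip.servo_line([*c,G+.15],.25)
def lower():
    manip.move_to([*MAG,G+.15],QM); manip.servo_line([*MAG,G+.130],.1); manip.hold(.5); o=st("above"); f0=o["wrist_force"]
    for z in np.arange(.126,.1075,-.002):
        manip.servo_line([*MAG,G+z],.03); o=st(f"{z:.3f}"); df=o["wrist_force"]-f0
        if df[2]>3 or np.hypot(*df[:2])>4: print("contact"); break
E
python3 - <<'E'
from h import *
c=[.494,-.2446]
manip.move_to([*c,.07],QM); pick(c); lower(); snap("l1")
E
```

```text
down 15.8 [ 494.5 -245.     3.3] F [-0.3  -0.17 -0.03] w 80.1 0.0
grip 16.12 [ 494.2 -244.8    3.1] F [-0.47  1.17  5.23] w 59.5 21.2
above 18.45 [ 650.6 -166.3  132.8] F [0.15 0.02 0.34] w 59.6 21.7
0.126 18.73 [ 650.  -166.1  127.9] F [ 0.03 -0.45 -0.55] w 59.3 21.7
0.124 18.98 [ 650.3 -166.2  126.2] F [ 0.01  0.36 -0.32] w 59.4 21.7
0.122 19.23 [ 650.3 -166.3  124.3] F [ 0.99 -0.38 -0.38] w 59.2 21.7
0.120 19.48 [ 650.2 -166.3  122.3] F [-0.59  0.06 -0.07] w 59.2 21.7
0.118 19.73 [ 650.2 -166.3  120.3] F [ 0.1  -0.21 -0.5 ] w 59.4 21.7
0.116 19.98 [ 650.2 -166.2  118.3] F [ 0.68  1.03 -0.07] w 59.2 21.7
0.114 20.23 [ 650.2 -166.3  116.2] F [-0.2   0.37 -0.22] w 59.6 21.7
0.112 20.48 [ 650.2 -166.2  114.2] F [0.93 1.33 0.09] w 59.7 21.7
0.110 20.73 [ 650.1 -166.3  112.3] F [-0.41  0.    0.26] w 59.4 21.7
0.108 20.98 [ 650.4 -166.4  110.6] F [-0.95 -0.72  1.21] w 59.6 21.8
```

View pics/l1.png

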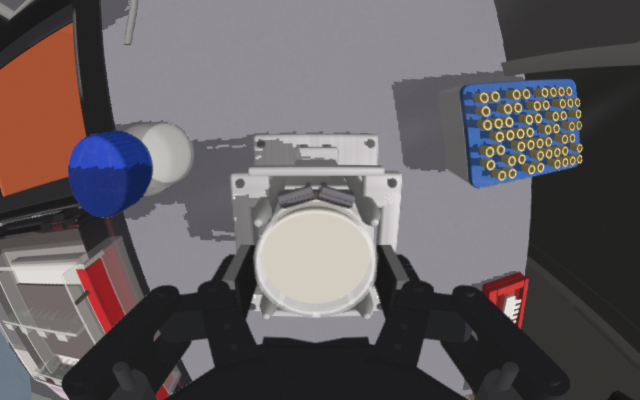

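l1: the dish sits centred between the posts at (316,260), level on the lips, with both fingers in the side gaps. Release, then press with closed fingers while watching force.

```bash
cat >> h.py <<'E'
def press(zend=.0985,cap=20.):
    jaws.move_gripper(.078); manip.servo_line([*MAG,.175],.25); jaws.move_gripper(0.,20)
    manip.servo_line([*MAG,.130],.12); manip.hold(.25); o=st("pre"); f0=o["wrist_force"][2]; pk=0; z=.1265; log=[]
    while z>zend:
        manip.servo_line([*MAG,z],.03); o=manip.observe(); f=o["wrist_force"][2]-f0; log.append((round(z*1e3,1),round(o["ee_pos"][2]*1e3,1),round(f,1)))
        if f>cap: print("cap"); break
        if z<.108 and f<pk-2.7: print("snap"); break
        pk=max(pk,f) if z<.110 else 0; z-=.002 if z>.1085 else .0004
    print(*log); st("end")
E
python3 - <<'E'
from h import *
press()
E
```

```text
pre 23.26 [ 651.2 -166.6  131.3] F [-0.45  0.24 -0.54] w 0.1 0.0
(126.5, np.float64(126.2), np.float64(1.0)) (124.5, np.float64(124.2), np.float64(0.0)) (122.5, np.float64(122.5), np.float64(0.8)) (120.5, np.float64(121.0), np.float64(2.7)) (118.5, np.float64(119.1), np.float64(4.5)) (116.5, np.float64(117.9), np.float64(5.8)) (114.5, np.float64(116.0), np.float64(5.6)) (112.5, np.float64(114.6), np.float64(8.5)) (110.5, np.float64(112.8), np.float64(8.8)) (108.5, np.float64(111.0), np.float64(9.4)) (108.1, np.float64(110.9), np.float64(12.1)) (107.7, np.float64(110.6), np.float64(11.8)) (107.3, np.float64(110.3), np.float64(11.3)) (106.9, np.float64(109.9), np.float64(12.6)) (106.5, np.float64(109.5), np.float64(12.3)) (106.1, np.float64(109.2), np.float64(12.2)) (105.7, np.float64(108.8), np.float64(12.1)) (105.3, np.float64(108.4), np.float64(12.9)) (104.9, np.float64(108.0), np.float64(13.3)) (104.5, np.float64(107.7), np.float64(12.4)) (104.1, np.float64(107.3), np.float64(12.0)) (103.7, np.float64(106.9), np.float64(11.9)) (103.3, np.float64(106.5), np.float64(13.2)) (102.9, np.float64(106.2), np.float64(12.4)) (102.5, np.float64(105.8), np.float64(13.2)) (102.1, np.float64(105.4), np.float64(13.8)) (101.7, np.float64(105.0), np.float64(12.9)) (101.3, np.float64(104.6), np.float64(13.5)) (100.9, np.float64(104.3), np.float64(13.4)) (100.5, np.float64(103.9), np.float64(13.5)) (100.1, np.float64(103.5), np.float64(14.1)) (99.7, np.float64(103.2), np.float64(13.9)) (99.3, np.float64(102.8), np.float64(12.7)) (98.9, np.float64(102.4), np.float64(14.0)) (98.5, np.float64(101.9), np.float64(13.5))
end 32.02 [ 651.9 -166.7  101.9] F [-2.71  1.4  12.98] w 0.2 6.6
```

Run:
```python
from h import *
z=.0978; pk=0
while z>.0935:
    manip.servo_line([*MAG,z],.05); o=manip.observe(); f=o["wrist_force"][2]+.54; print(round(o["t"],2),round(z*1e3,1),(o["ee_pos"]*1e3).round(2),round(f,1))
    if f>20 or f<pk-2.7: print("stop");break
    pk=max(f,pk); z-=.0006
```

```text
32.27 97.8 [ 651.92 -166.77  100.85] 12.7
32.52 97.2 [ 651.93 -166.74  100.32] 13.0
32.77 96.6 [ 651.94 -166.75   99.75] 12.6
33.02 96.0 [ 651.93 -166.77   99.21] 13.6
33.27 95.4 [ 651.94 -166.76   98.61] 13.6
33.52 94.8 [ 651.96 -166.77   98.1 ] 13.5
33.77 94.2 [ 651.95 -166.76   97.53] 12.6
34.02 93.6 [ 651.93 -166.77   96.91] 14.3
```

Run:
```python
from h import *
manip.servo_line([*MAG,.13],.15); st(); manip.servo_line([*MAG,.216],.25); manip.hold(.2); snap("p1"); st()
for n in("cm","p1"):
    q=disc(n,MAG,(.07,.14),.02); print(n,np.median(q[:,2]),len(q))
    z=np.load(n+".npz"); P=wcloud(z["p"],z["d"],z["K"],z["T"]); L=(P[...,:2]-MAG)@np.array([[np.cos(MY),-np.sin(MY)],[np.sin(MY),np.cos(MY)]])
    for s in(1,-1): m=(np.abs(L[...,1])<.014)&(s*L[...,0]>.024)&(s*L[...,0]<.05)&(P[...,2]>.106)&(P[...,2]<.14); print(s,m.sum(),s*np.percentile(L[...,0][m],[2,50,98])*1e3)
cv2.imwrite("pics/p1c.png",cv2.resize(cv2.imread("pics/p1.png")[120:320,200:440],None,fx=3,fy=3))
```

```text
34.42 [ 650.2 -166.3  129.7] F [-1.37  0.29 -1.38] w -0.2 0.0
 35.16 [ 649.2 -165.8  213.4] F [ 0.5  -0.96  0.19] w 0.1 0.0
cm 0.10148072982467896 1771
1 417 [26.33814178 32.6266839  36.69887162]
-1 394 [37.45149768 31.83532085 27.12025003]
p1 0.10150895583761932 1644
1 368 [26.34471994 32.64713045 36.39683703]
-1 352 [36.88827236 31.59535036 27.17838979]
```

View pics/p1c.png

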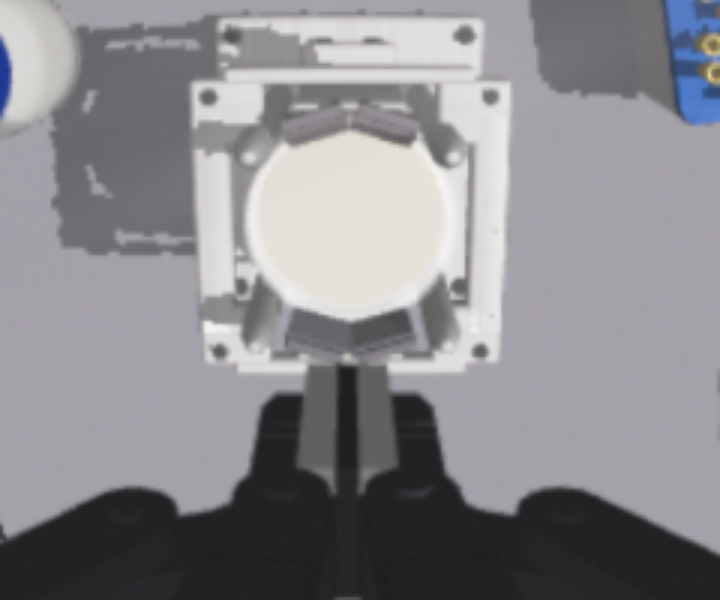

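p1c: the dish is under both grey lips, at (348,110) and (348,330). Its top face is back at the mouth height of 101.5 mm, so it has snapped in. Now dish_b.

Run:
```python
from h import *
from scipy.optimize import least_squares
jaws.move_gripper(.080,20)
c=np.array([.528,.371]); manip.move_to([*c,.13],QM); manip.hold(.15); snap("b1"); st()
def circ(n,g,zr):
    p=disc(n,g,zr); h=cv2.convexHull(p[:,:2].astype(np.float32))[:,0]
    return least_squares(lambda x:np.hypot(h[:,0]-x[0],h[:,1]-x[1])-x[2],[*h.mean(0),.03],loss='soft_l1',f_scale=.001).x
r=circ("b1",c,(.011,.02)); print(r)
z=np.load("b1.npz");P=wcloud(z["p"],z["d"],z["K"],z["T"]); m=(abs(P[...,0]-.528)<.05)&(P[...,2]>.03)&(z["d"]>0)
y=P[...,1][m]; y=np.sort(y); print("walls", y[y<.37].max() if (y<.37).any() else 0, y[y>.37].min() if (y>.37).any() else 0)
np.save("b.npy",r)
```

```text
38.11 [528.7 370.2 130.2] F [-0.81 -0.2   0.36] w 80.1 0.0
[0.53112557 0.37399882 0.03037963]
walls 0.36999116815464833 0.3700059048617884
```

Run:
```python
from h import *
c=np.load("b.npy")[:2]-[.0002,.0006]
manip.servo_line([*c,.03],.15); pick(c); o=st("lift")
manip.move_to([*MAG,G+.15],QM); manip.servo_line([*MAG,G+.130],.12); manip.hold(.4); o=st("above"); f0=o["wrist_force"]
for z in (.124,.120,.116,.112,.110,.108):
    manip.servo_line([*MAG,G+z],.03); o=st(f"{z:.3f}"); df=o["wrist_force"]-f0
    if df[2]>3 or np.hypot(*df[:2])>4: print("contact"); break
snap("l2")
```

```text
down 39.6 [531.5 373.7   3.4] F [-0.24 -0.04 -0.29] w 79.6 0.0
grip 39.92 [531.3 373.6   3.2] F [-1.66 -0.62  3.76] w 59.3 21.7
lift 40.67 [529.8 372.8 150.8] F [-0.21 -0.3  -0.76] w 59.2 21.7
above 43.38 [ 650.7 -166.4  133. ] F [-0.58  0.2  -0.42] w 59.7 21.7
0.124 43.73 [ 650.  -166.2  125.9] F [ 0.15 -0.95 -0.61] w 59.6 21.7
0.120 44.02 [ 650.2 -166.2  122.1] F [ 0.25  0.1  -0.25] w 59.3 21.7
0.116 44.3 [ 650.1 -166.2  118.1] F [ 0.54  0.15 -0.13] w 59.3 21.7
0.112 44.58 [ 650.1 -166.2  114.1] F [-0.11  0.21 -0.42] w 59.5 21.7
0.110 44.83 [ 650.1 -166.3  112.4] F [-0.9  -0.19 -0.14] w 59.4 21.7
0.108 45.08 [ 650.4 -166.5  110.7] F [-0.98  0.61  1.59] w 59.7 21.9
```

View pics/l2.png

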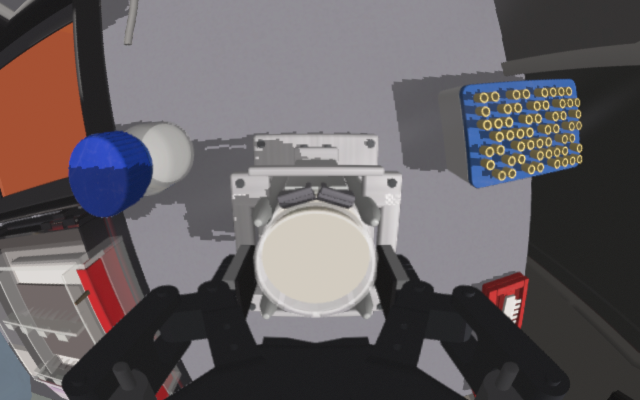

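l2: the second dish sits the same way, centred at (316,260) between the posts. Now press it carefully.

Run:
```python
from h import *
jaws.move_gripper(.078); manip.servo_line([*MAG,.175],.3); jaws.move_gripper(0.,20)
manip.servo_line([*MAG,.130],.15); manip.hold(.2); o=st("pre"); f0=-.5; z=.1225; log=[]; last=None; fs=[]
while z>.0935:
    manip.servo_line([*MAG,z],.04); o=manip.observe(); f=o["wrist_force"][2]-f0; a=o["ee_pos"][2]; log.append(f"{z*1e3:.1f}/{a*1e3:.2f}/{f:.1f}")
    if f>20: print("cap"); break
    fine=a<.1035
    if last and last[2] and (last[1]-a)-(last[0]-z)>.0003: print("jump"); break
    if fine and fs and f<np.mean(fs[-3:])-2.2: print("drop"); break
    fs.append(f); last=(z,a,fine); z-=.0004 if fine else (.002 if a>.106 else .001)
print(*log); st("end")
```

```text
pre 47.19 [ 651.5 -166.7  131.8] F [0.01 0.13 0.36] w 0.2 0.0
jump
122.5/122.30/1.4 120.5/120.85/4.3 118.5/119.18/5.1 116.5/117.80/7.0 114.5/117.14/9.9 112.5/115.73/11.4 110.5/114.03/12.7 108.5/112.25/13.2 106.5/110.36/13.6 104.5/108.50/14.2 102.5/106.62/15.5 100.5/104.76/15.7 99.5/103.93/16.4 98.5/103.10/16.2 98.1/102.78/16.8 97.7/102.45/16.9 97.3/102.02/17.5 96.9/101.02/14.6
end 51.77 [ 652.6 -166.9  101. ] F [-2.63  0.19 14.14] w -0.2 7.3
```

A clear snap: the force fell by 2.9 N and the tip jumped. Lift and check.

Run:
```python
from h import *
manip.servo_line([*MAG,.13],.12); manip.servo_line([*MAG,.216],.25); manip.hold(.25); snap("p2"); st()
Rm=np.array([[np.cos(MY),-np.sin(MY)],[np.sin(MY),np.cos(MY)]])
for n in("cm","p1","p2"):
    z=np.load(n+".npz"); P=wcloud(z["p"],z["d"],z["K"],z["T"]); L=(P[...,:2]-MAG)@Rm
    for s in(1,-1):
        m=(np.abs(L[...,1])<.014)&(s*L[...,0]>.024)&(s*L[...,0]<.05)&(P[...,2]>.106)&(P[...,2]<.14); t=(np.abs(L[...,1])<.015)&(s*L[...,0]>.01)&(s*L[...,0]<.024)&(P[...,2]>.08)
        print(n,s,m.sum(),s*np.percentile(L[...,0][m],[2,50,98])*1e3,"top",np.median(P[...,2][t])*1e3)
cv2.imwrite("pics/p2c.png",cv2.resize(cv2.imread("pics/p2.png")[120:320,200:440],None,fx=3,fy=3))
```

```text
52.99 [ 649.5 -165.9  213.9] F [-0.55  0.39  0.22] w -0.2 0.0
cm 1 417 [26.33814178 32.6266839  36.69887162] top 302.96774541922554
cm -1 394 [37.45149768 31.83532085 27.12025003] top 101.52956111758455
p1 1 368 [26.34471994 32.64713045 36.39683703] top 295.8004229331476
p1 -1 352 [36.88827236 31.59535036 27.17838979] top 101.6249543491915
p2 1 359 [26.50805836 32.40576201 36.2629748 ] top 296.2590698219616
p2 -1 360 [36.75858872 31.74681684 27.02985841] top 101.67097146583009
```

View pics/p2c.png

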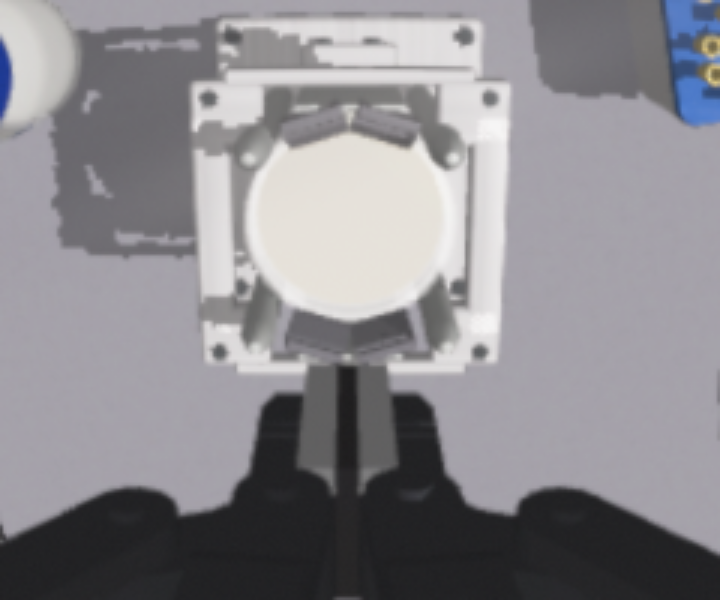

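p2c matches p1c: both lips, at (348,110) and (348,330), are shut over the dish, which sits level at mouth height. The robot is clear, so I'm handing in.

Run:
```python
from h import *
q=disc("p2",MAG,(.07,.14),.022); l=q[:,:2]-MAG
for s in(1,-1): m=s*l[:,0]>.01; print(m.sum(),np.median(q[m,2]))
print(manip.finish_job())
```

```text
457 0.10155160888728287
425 0.1015294371621927
the job is handed in; nothing more can be done
None
```

Both loose dishes are now in the magazine with the loaded one; after each press the top dish sat level at mouth height under both shut lips. Pressing stayed below 18 N, and the job was handed in at about 53 s.

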